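# Roll a cap strip home on a well block

## Robot

A 7-joint arm with a two-finger parallel gripper is mounted at the origin on a cart in front of the work surface, level with it; the furniture and walls round the work are solid. World frame = base frame: x ahead of the robot, y to its left, z up, the work surface at z = 0. Lengths are in m, angles in rad, forces in N, time in s.
With the tool pointing down it reaches from about 0.35 to 0.9 m from the base axis. Payload 8.1 kg.
Tool frame: the origin (TCP) lies between the finger pads; the fingertips stand ahead of it and the grasp point (between the pads) is the TCP (arm.nose_length is the z of the fingertips in the tool frame, in m); z points along the fingers, y is the line along which they close (so a half turn about z gives the same grasp; the last joint's range is limited). The gripper opens to 92 mm and grips with 3 to 60 N. Pads are 19 mm wide; open, the fingers measure 130 mm over their backs; the gripper's body (75 mm by 190 mm) begins 47 mm behind the grasp point.
Start: joints at [1.04, 0.434, 0.025, 1.573, -0.012, 1.134, -0.075], TCP at [0.259, -0.569, 0.246] pointing down, gripper open.
Joint ranges: [-2.62, 2.62], [-0.44, 2.09], [-1.27, 1.32], [0.08, 2.57], [-1.32, 4.46], [0.12, 2], [-2.74, 2.74]. Speed limits (rad/s): [2.22, 2.22, 3.01, 3.01, 3.14, 3.14, 3.14].

## Interface

Orientations are given as a rotation vector (axis times angle).
In Python, from cell import sensors, optics, arm gives the robot as it stands.
- The arm moves only by the tool arm_command, never from a script. Its argument "deltas" is one flat list of numbers, 7 for each row, row after row: the turn, a rotation vector about the world's x, y, z as a fraction of full scale, then the shift along the world's x, y, z as a fraction of full scale, then the finger opening in mm, from 0 to 91.8. In form: [wx, wy, wz, dx, dy, dz, fingers, wx, wy, wz, dx, dy, dz, fingers, ...]. A call has 1 to 20 rows; each row is the pose to reach, as a shift and turn from the pose commanded when the call began; what a row does not reach only later rows make up. Full scale, the value 1, is 1 m for a shift and 90 degrees for a turn. A row lasts 1/10 s, in which the tool goes at most 50 mm and 8.59 degrees, less where a joint would pass 70% of its speed; a pose out of reach is approached as far as the arm can. A call with a number of a shift or a turn outside -1 to 1 is refused whole. A call with a gripper value outside its range is refused whole. The fingers move at their own pace and stop on an object; "force" is the grip in N (left out, the last holds). Time passes only in rows, so rows that repeat a pose let the fingers close. It gives the time, the measured TCP pose, the force, the opening and the grip force at its end, in the units of the state.
- sensors.observe(): the state, without advancing time (a new reading comes with each control period).
- optics.get_image(name): name is "side" or "top" or "wrist"; returns the picture (384x512x3 uint8, blue, green, red); there is no depth.
- optics.calibration(name): a dict with "camera_matrix" (3x3 intrinsics, pixels), "D" ([k1, k2, p1, p2, k3] as OpenCV has them; the pictures are not rectified), "rvec" (rotation vector, rad) and "tvec" (3), from world to camera coordinates, as OpenCV has them. Camera axes: x right, y down, z forward; pixel columns grow to the right and rows downward; lengths in m; the calibration is good to about 2 mm. A picture is of the moment at which its call begins: read the wrist's pose just before it. calibration takes no time and is no camera call; for the wrist camera it gives the pose at the moment of the call.
- arm.sign_off(): hands the job in; it is judged then, once.
The state is a dict: "clock": time; "joints": joint angles; "dq": joint speeds; "joint_efforts": joint torques, N m; "position": TCP position; "ee_rot": TCP orientation; "force": force on the tool from outside, world axes, zero at the start; "ft_torque": the same for the moment, N m; "width": opening from 0.0 (shut) to 1.0 (fully open); "gripper_force": force on a finger pad.
Only numpy, scipy, OpenCV 4.12 (cv2) and the standard library are available. Lean on these libraries where they do the work, as an engineer would, in place of code of your own. Each camera call takes 0.05 s, during which the arm holds its last target. There are 200 camera calls.

## Task

Take the hand roller from its stand and roll it with firm pressure along the raised cap strip at the edge of the white well block, from one end to the other without lifting it off on the way (rolling back and forth is fine), until all six caps are fully home like the finished rows; press with the roller only, and keep its pressure on the strip below 25 N. Then put the roller back upright in its stand and let go, leaving the timer, beaker and petri dish where they are.

Things in the scene. Friction and masses are not known exactly. Their poses are not given: they have to be found in the camera images.
- cap_tray: shallow aluminium tray fixed to the bench, 100 x 142 x 24 mm; origin at the centre of its underside (z = 0), y along the long side, z up. In it a firm white 24-well block, 86 x 128 mm, four rows of six along y. It stands on packing, so its flat top is anywhere from 40 to 56 mm above the bench: this height is NOT measured and must be felt
- strip_a (a point): point on the bench plane (z = 0) straight below cap1, one end of the proud cap strip. That strip is the edge row at tray x = -27 mm; the row at -9 mm is open and unused, the rows at +9 and +27 mm are already home
- strip_b (a point): point on the bench plane straight below cap6, the other end of the proud strip, 90 mm from strip_a
- roller_grip (a point): centre (half-way up) of the hand roller's upright black handle: 36 mm along its x, 22 mm along its y (grasp across these), 60 mm high. Under it a square finger guard 56 x 56 x 6 mm, its top 30 mm below this point, then a fork with a free-turning wheel. Rolls along its own y; z up; about 0.22 kg; starts upright in its stand
- roller_axle (a point): centre of the roller's hard rubber wheel, 66 mm straight below roller_grip; wheel radius 16 mm, 18 mm wide along the roller's x (its axle). From wheel underside up to guard underside: 46 mm
- roller: the whole hand roller, 56 x 56 x 112 mm standing; origin at the underside of its wheel, 16 mm below roller_axle
- roller_stand: fixed grey block 76 x 76 x 54 mm with a square 41 mm hole straight through from above; origin at the centre of its underside, z up. The roller's fork and wheel (32 mm along y, 29 mm along x) hang in the hole and its finger guard rests on the block's top, so roller_grip then stands 90 mm above this origin and roller_axle 24 mm
- timer: bystander: white bench timer, 62 x 66 x 21 mm, origin at the centre of its underside
- beaker: bystander: small glass beaker, 51 mm wide, 64 mm high, origin at the centre of its underside
- petri: bystander: petri dish, 58 mm wide, 15 mm high, origin at the centre of its underside
- cap1 (a joint): cap 1 of the proud strip, counted from strip_a to strip_b, 18 mm pitch, 16 mm wide. Value (m): how far it is pressed in; 0 = its top 8 mm above the block's top, 0.005 = fully home on a hard stop (top 3 mm above the block's, level with the finished rows). Starts at 0 to 0.001. Yields at about 6 N straight down and stays where it is left
- cap2 (a joint): cap 2 of the proud strip, counted from strip_a to strip_b, 18 mm pitch, 16 mm wide. Value (m): how far it is pressed in; 0 = its top 8 mm above the block's top, 0.005 = fully home on a hard stop (top 3 mm above the block's, level with the finished rows). Starts at 0 to 0.001. Yields at about 6 N straight down and stays where it is left
- cap3 (a joint): cap 3 of the proud strip, counted from strip_a to strip_b, 18 mm pitch, 16 mm wide. Value (m): how far it is pressed in; 0 = its top 8 mm above the block's top, 0.005 = fully home on a hard stop (top 3 mm above the block's, level with the finished rows). Starts at 0 to 0.001. Yields at about 6 N straight down and stays where it is left
- cap4 (a joint): cap 4 of the proud strip, counted from strip_a to strip_b, 18 mm pitch, 16 mm wide. Value (m): how far it is pressed in; 0 = its top 8 mm above the block's top, 0.005 = fully home on a hard stop (top 3 mm above the block's, level with the finished rows). Starts at 0 to 0.001. Yields at about 6 N straight down and stays where it is left
- cap5 (a joint): cap 5 of the proud strip, counted from strip_a to strip_b, 18 mm pitch, 16 mm wide. Value (m): how far it is pressed in; 0 = its top 8 mm above the block's top, 0.005 = fully home on a hard stop (top 3 mm above the block's, level with the finished rows). Starts at 0 to 0.001. Yields at about 6 N straight down and stays where it is left
- cap6 (a joint): cap 6 of the proud strip, counted from strip_a to strip_b, 18 mm pitch, 16 mm wide. Value (m): how far it is pressed in; 0 = its top 8 mm above the block's top, 0.005 = fully home on a hard stop (top 3 mm above the block's, level with the finished rows). Starts at 0 to 0.001. Yields at about 6 N straight down and stays where it is left

How it is judged:
On the way, in this order (a step that is already met when the one before it is completed fails the run):
1. the roller is lifted clear of its stand (wheel centre more than 70 mm above the stand's foot) (z of roller_axle in the frame of roller_stand above 0.07 m), for 0.1 s.
2. all six caps are pressed in more than 4.3 mm of their 5 mm, with the roller still bearing on the strip (value of joint each of cap1, cap2, cap3, cap4, cap5, cap6 above 0.0043 m and contact force between roller and cap_tray above 1 N), for 0.05 s.
At the end, for the whole second after the job is handed in: All six caps are pressed in more than 4.3 mm of their 5 mm; the roller stands upright (within 0.08 rad) in its stand, its guard resting on the top (wheel centre less than 28 mm above the stand's foot and within 9 mm of its centre), released and at rest (value of joint each of cap1, cap2, cap3, cap4, cap5, cap6 above 0.0043 m and horizontal distance between roller_axle and roller_stand below 0.009 m and z of roller_axle in the frame of roller_stand below 0.028 m and angle between roller_axle's own z axis and vertical below 0.08 rad and linear speed of roller below 0.02 m/s); the robot touches nothing.
It fails at once if the roller presses on the strip, block or tray with more than 25 N (contact force between roller and cap_tray above 25 N).
It fails at once if the fingers touch the caps, block or tray (more than 1 N) (contact force between the fingers and cap_tray above 1 N).
It fails at once if the roller is lifted off part-way (wheel centre more than 95 mm above the bench while some caps are home, over 4.3 mm, and others are not) (value of joint any of cap1, cap2, cap3, cap4, cap5, cap6 above 0.0043 m and not (value of joint each of cap1, cap2, cap3, cap4, cap5, cap6 above 0.0043 m) and z of roller_axle in the frame of cap_tray above 0.095 m).
It fails at once if the timer, beaker or petri dish is moved more than 20 mm (distance of any of timer, beaker, petri from where it was at the start of the episode above 0.02 m).
It also fails if it takes over 64 s, if anything falls off the work surface, if the arm or the gripper's body presses on something with over 40 N, if the wrist force passes 120 N, or if a joint passes its speed limit or range.

## Working session

There is one attempt and no reset: what is moved stays moved. The work goes in short steps, Python scripts to look and compute and a tool call to move; the robot and the scene stay as the last step left them, time stands still between calls to the robot, and variables do not carry over. Pictures are saved under pics/ and viewed, at most 10 in all, crops included, and the job is handed in when it is done.

Besides the shell and the picture viewer there is one more tool, called after "Emit:" as a command line: name --argument value ..., lists and objects as JSON in quotes. arm_command: Moves the arm, as the interface text tells. Its arguments: {"type":"object","properties":{"deltas":{"type":"array","items":{"type":"number"}},"force":{"type":"number"}},"required":["deltas"]}

```bash
mkdir -p pics
python3 - <<'E'
from cell import sensors, optics, arm
import cv2
s=sensors.observe()
print(s, arm.nose_length)
for n in ("top","side"):
    im=optics.get_image(n); cv2.imwrite(f"pics/{n}0.png",im)
    print(n,optics.calibration(n))
E
```

```text
{'clock': 0.0, 'joints': array([ 1.04039069,  0.43522057,  0.02497092,  1.57409282, -0.01159833,
        1.13397644, -0.07510698]), 'dq': array([-0.00052681,  0.00240475, -0.00098042, -0.00096907,  0.00024021,
       -0.0003615 ,  0.00075977]), 'joint_efforts': array([-3.19858636e-04, -6.67853880e+01,  9.84847583e-01, -3.14467406e+01,
       -6.05518813e-02,  4.26514226e-02,  1.79570775e-04]), 'position': array([ 0.25905217, -0.56826565,  0.24494807]), 'ee_rot': array([-3.06857339e+00, -6.66454717e-01,  7.32772836e-04]), 'force': array([ 1.13402408, -0.55069989, -0.31984164]), 'ft_torque': array([0.01960462, 0.08929987, 0.02290938]), 'gripper_force': 0.0, 'width': 1.0011864705535878} 0.019
top {'camera_matrix': array([[421.42442954,   0.        , 257.15002738],
       [  0.        , 421.42442954, 200.15272671],
       [  0.        ,   0.        ,   1.        ]]), 'D': array([-0.0936274,  0.       ,  0.       ,  0.       ,  0.       ]), 'rvec': array([ 2.11663902, -2.08581556,  0.24945944]), 'tvec': array([-0.08574154,  0.61847906,  0.97162907])}
side {'camera_matrix': array([[375.95670259,   0.        , 257.36587057],
       [  0.        , 375.95670259, 188.74606424],
       [  0.        ,   0.        ,   1.        ]]), 'D': array([0.01326209, 0.        , 0.        , 0.        , 0.        ]), 'rvec': array([ 0.01811989, -2.78913185,  1.43110913]), 'tvec': array([0.58724039, 0.1296438 , 0.82639039])}
```

View pics/top0.png

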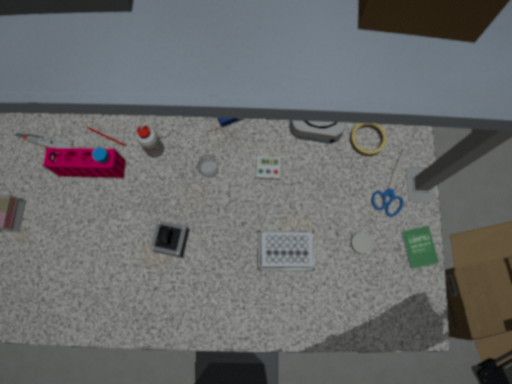

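View pics/side0.png

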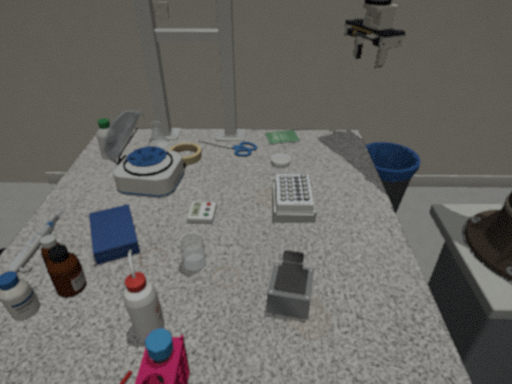

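The top view shows the stand and roller at about (171,239), the tray at (287,250), beaker (208,166), timer (268,167) and petri dish (362,242). I'll zoom in on the tray and roller next.

```bash
cat > h.py <<'E'
import numpy as np, cv2
from cell import sensors, optics, arm
def ray(c,px):
    p=cv2.undistortPoints(np.array(px,float).reshape(-1,1,2),c["camera_matrix"],c["D"]).reshape(-1,2)
    R=cv2.Rodrigues(np.array(c["rvec"]))[0]; o=-R.T@np.array(c["tvec"]).ravel()
    return o,np.c_[p,np.ones(len(p))]@R
def plane(c,px,z):
    o,d=ray(c,px); return o+d*((z-o[2])/d[:,2])[:,None]
E
python3 - <<'E'
from h import *
im=cv2.imread("pics/top0.png"); c=optics.calibration("top")
a=cv2.resize(im[215:285,140:210],(420,420),interpolation=cv2.INTER_CUBIC)
b=cv2.resize(im[215:285,250:320],(420,420),interpolation=cv2.INTER_CUBIC)
s=cv2.imread("pics/side0.png")
e=cv2.resize(s[165:225,265:325],(420,420),interpolation=cv2.INTER_CUBIC)
f=cv2.resize(s[245:325,255:325],(368,420),interpolation=cv2.INTER_CUBIC)
o=np.zeros((600,800,3),np.uint8)
q=cv2.resize(np.vstack([np.hstack([a,b]),np.hstack([e,cv2.resize(f,(420,420))])]),(600,600))
cv2.imwrite("pics/z.png",q)
for n,p,z in (("stand",(171,239),.06),("tray",(287,250),.05),("beaker",(208,166),.03),("timer",(268,167),.02),("petri",(362,242),.01)): print(n,plane(c,[p],z).round(3))
E
```

```text
stand [[0.521 0.134 0.06 ]]
tray [[ 0.5   -0.152  0.05 ]]
beaker [[0.72  0.054 0.03 ]]
timer [[ 0.723 -0.104  0.02 ]]
petri [[ 0.527 -0.35   0.01 ]]
```

View pics/z.png

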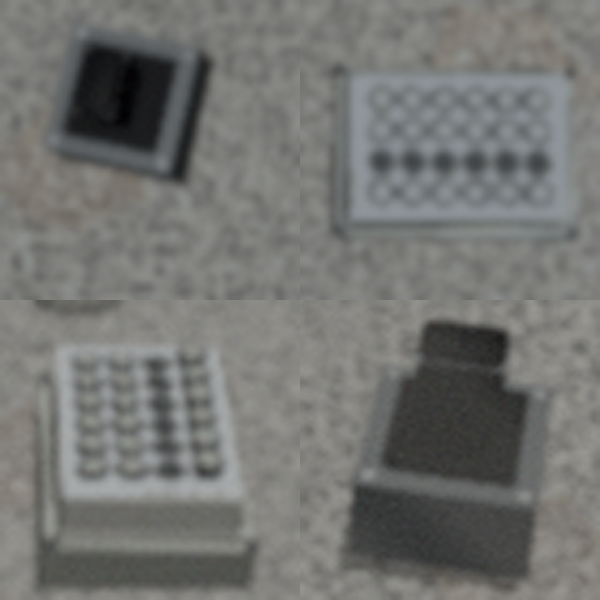

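The zoom shows the proud strip as the bottom row in the top view (world −x side), next to the dark open row. The stand is turned by roughly 10°, and the roller handle is long across x. I'll take rough yaws here, then use the wrist camera.

Run:
```python
from h import *
im=cv2.imread("pics/top0.png"); c=optics.calibration("top"); s=sensors.observe()
g=cv2.cvtColor(im,cv2.COLOR_BGR2GRAY)
# guard: dark blob
m=np.zeros_like(g); m[215:260,145:185]=(g[215:260,145:185]<55)*255
n,l,st,ce=cv2.connectedComponentsWithStats(m); k=1+np.argmax(st[1:,4])
b=cv2.boxPoints(cv2.minAreaRect(np.argwhere(l==k)[:,::-1].astype(np.float32)))
P=plane(c,b,.06); print("guard",st[k],P.round(3),P.mean(0).round(3))
e=np.diff(P[[0,1,2,3,0]],axis=0);print(np.linalg.norm(e,axis=1).round(3),np.degrees(np.arctan2(e[:,1],e[:,0])).round(1))
# block: bright
m=np.zeros_like(g); m[225:275,252:322]=(cv2.GaussianBlur(g,(3,3),0)[225:275,252:322]>135)*255
m=cv2.morphologyEx(m,cv2.MORPH_CLOSE,np.ones((7,7)));m=cv2.morphologyEx(m,cv2.MORPH_OPEN,np.ones((7,7)))
n,l,st,ce=cv2.connectedComponentsWithStats(m); k=1+np.argmax(st[1:,4])
b=cv2.boxPoints(cv2.minAreaRect(np.argwhere(l==k)[:,::-1].astype(np.float32)))
P=plane(c,b,.048); print("block",st[k],P.round(3),P.mean(0).round(3))
e=np.diff(P[[0,1,2,3,0]],axis=0);print(np.linalg.norm(e,axis=1).round(3),np.degrees(np.arctan2(e[:,1],e[:,0])).round(1))
w=optics.calibration("wrist"); Rc=cv2.Rodrigues(w["rvec"])[0]; o=-Rc.T@w["tvec"].ravel()
R=cv2.Rodrigues(s["ee_rot"])[0]; print("cam in tool",R.T@(o-s["position"]), "\n",R.T@Rc.T, "\ntool",R.round(3)); print(w["camera_matrix"],w["D"])
```

```text
guard [155 225  26  25 461] [[0.504 0.173 0.06 ]
 [0.558 0.164 0.06 ]
 [0.546 0.112 0.06 ]
 [0.493 0.122 0.06 ]] [0.525 0.143 0.06 ]
[0.054 0.053 0.054 0.053] [ -10.5 -103.   169.    77.3]
block [262 233  32  17 424] [[ 0.541 -0.09   0.048]
 [ 0.543 -0.167  0.048]
 [ 0.503 -0.167  0.048]
 [ 0.502 -0.09   0.048]] [ 0.522 -0.129  0.048]
[0.077 0.04  0.077 0.04 ] [-89.2 179.8  90.8   0.7]
cam in tool [ 0.08050831 -0.00029268 -0.13940409] 
 [[ 1.65427771e-04 -9.55106030e-01 -2.96264147e-01]
 [ 9.99999429e-01 -1.54923262e-04  1.05782567e-03]
 [-1.05623388e-03 -2.96264153e-01  9.55105458e-01]] 
tool [[ 0.91   0.415 -0.001]
 [ 0.415 -0.91   0.001]
 [-0.    -0.001 -1.   ]]
[[308.07469534   0.         253.95891489]
 [  0.         308.07469534 191.34829957]
 [  0.           0.           1.        ]] [-0.00239906  0.          0.          0.          0.        ]
```

Emit:
arm_command --deltas '[0, 0, -0.09, 0.08, 0.14, 0.02, 91.8, 0, 0, -0.18, 0.16, 0.28, 0.04, 91.8, 0, 0, -0.27, 0.241, 0.416, 0.05, 91.8, 0, 0, -0.27, 0.241, 0.416, 0.05, 91.8, 0, 0, -0.27, 0.241, 0.416, 0.05, 91.8, 0, 0, -0.27, 0.241, 0.416, 0.05, 91.8, 0, 0, -0.27, 0.241, 0.416, 0.05, 91.8, 0, 0, -0.27, 0.241, 0.416, 0.05, 91.8, 0, 0, -0.27, 0.241, 0.416, 0.05, 91.8, 0, 0, -0.27, 0.241, 0.416, 0.05, 91.8, 0, 0, -0.27, 0.241, 0.416, 0.05, 91.8, 0, 0, -0.27, 0.241, 0.416, 0.05, 91.8, 0, 0, -0.27, 0.241, 0.416, 0.05, 91.8, 0, 0, -0.27, 0.241, 0.416, 0.05, 91.8, 0, 0, -0.27, 0.241, 0.416, 0.05, 91.8]'

```text
clock: 1.6
position: [0.4997, -0.1538, 0.2956]
ee_rot: [3.141, 0.002, -0.001]
force: [-0.5, 0.4, -0.2]
width: 1.001
gripper_force: 0.0
```

Run:
```python
from h import *
import json
s=sensors.observe(); c=optics.calibration("wrist"); im=optics.get_image("wrist"); cv2.imwrite("pics/w_tray.png",im)
json.dump({k:np.array(v).tolist() for k,v in c.items()},open("w_tray.json","w")); print(s["clock"],s["position"],s["ee_rot"],s["joints"],s["force"])
```

```text
1.6 [ 0.49971854 -0.15380565  0.29563455] [ 3.14137373e+00  2.42381620e-03 -6.16255941e-04] [ 0.29092642  0.23585536 -0.11725748  1.73720595  0.02999532  1.17060135
 -1.40406504] [-0.47336075  0.40976404 -0.19078174]
```

View pics/w_tray.png

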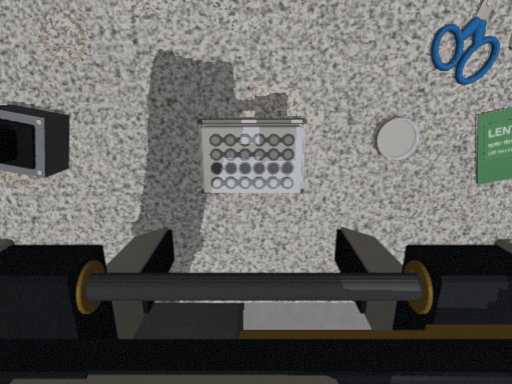

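Emit:
arm_command --deltas '[0, 0, -0.06, 0.003, 0.05, -0.01, 91.8, 0, 0, -0.12, 0.01, 0.15, -0.02, 91.8, 0, 0, -0.12, 0.025, 0.295, -0.03, 91.8, 0, 0, -0.12, 0.025, 0.295, -0.03, 91.8, 0, 0, -0.12, 0.025, 0.295, -0.03, 91.8, 0, 0, -0.12, 0.025, 0.295, -0.03, 91.8, 0, 0, -0.12, 0.025, 0.295, -0.03, 91.8, 0, 0, -0.12, 0.025, 0.295, -0.03, 91.8, 0, 0, -0.12, 0.025, 0.295, -0.03, 91.8, 0, 0, -0.12, 0.025, 0.295, -0.03, 91.8, 0, 0, -0.12, 0.025, 0.295, -0.03, 91.8]'

```text
clock: 2.75
position: [0.5255, 0.1408, 0.2659]
ee_rot: [3.127, -0.294, 0.001]
force: [-0.5, -0.9, 0.2]
width: 1.002
gripper_force: 0.0
```

Run:
```python
from h import *
import json
s=sensors.observe(); c=optics.calibration("wrist"); im=optics.get_image("wrist"); cv2.imwrite("pics/w_rol.png",im)
json.dump({k:np.array(v).tolist() for k,v in c.items()},open("w_rol.json","w")); print(s["clock"],s["position"],s["ee_rot"],s["joints"],s["force"])
```

```text
2.75 [0.52551934 0.14078477 0.26593242] [ 3.12745938e+00 -2.93832845e-01  5.82105409e-04] [-0.16760155  0.30344369 -0.24901572  1.72652884  0.08239063  1.12161701
 -2.19965728] [-0.4824595  -0.85990994  0.23324758]
```

View pics/w_rol.png

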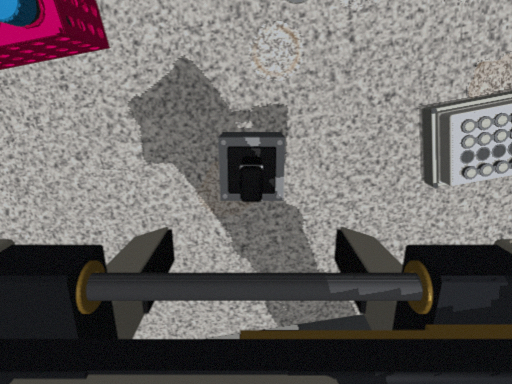

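The wrist pictures show the tray block at (252,155) with the six dark open wells at row 168 and the proud row below at 183. The stand with roller is at (251,168), nearly aligned with the tool.

```bash
cat > m.py <<'E'
from h import *
import json
L=lambda n:({k:np.array(v) for k,v in json.load(open(n+".json")).items()},cv2.imread(f"pics/{n}.png"))
c,im=L("w_rol"); g=cv2.cvtColor(im,cv2.COLOR_BGR2GRAY)
r=g[140:205,215:290]
for y in range(128,206,6): print(y,g[y,214:292:2])
c,im=L("w_tray"); g=cv2.cvtColor(im,cv2.COLOR_BGR2GRAY)
m=np.zeros_like(g); m[110:200,195:312]=(g[110:200,195:312]>125)*255
m=cv2.morphologyEx(m,cv2.MORPH_CLOSE,np.ones((15,15)))
for z in (.04,.048,.056):
    d=np.argwhere(cv2.erode(m,np.ones((3,3)))>0)[:,::-1].astype(np.float32)
    print("block",z,cv2.minAreaRect(plane(c,d,z)[:,:2].astype(np.float32)))
w=(g[160:176,208:296]<70).astype(np.uint8)
n,l,st,ce=cv2.connectedComponentsWithStats(w); ok=st[1:,4]>20; q=ce[1:][ok]+[208,160]; q=q[np.argsort(q[:,0])]
print(q.round(1)); P=plane(c,q,.048); print(P.round(4)); f=np.polyfit(P[:,1],P[:,0],1); print("slope",f)
cir=cv2.HoughCircles(cv2.resize(g[125:195,200:305],None,fx=4,fy=4,interpolation=cv2.INTER_CUBIC),cv2.HOUGH_GRADIENT,1,40,param1=80,param2=18,minRadius=18,maxRadius=32)
q=cir[0][:,:2]/4+[200-.375,125-.375]; print(len(q)); print(q[np.lexsort((q[:,0],(q[:,1]/7).round()))].round(1).tolist())
E
python3 m.py
```

```text
128 [ 93 100 112 120 110 103 105 113 100  89  83 102 123 106  73 101 112 108
 108 115 110 101  93 106 112 111 105 103 104  86  96  99 113 102 103  97
  66  93 137]
134 [115 101  92  81  42  42  37  39  39  41  38  37  41  37  35  39  37  37
  37  36  33  40  39  39  37  38  37  37  39  41  38  41  36  36  64 107
  70 121 142]
140 [ 95 111  93  75 103 106  78  79  81  79  79  76  79  80  74  79 128 140
 137 137 138 141 138  82  76  76  77  78  80  79  80  79  96 110  81  79
 150 179 165]
146 [111  80  86  79  77  76  81  57  41  45  42  43  41  41  44  39  41  39
  62  69  51  52  45  47  54  59  54  58  57  54  55  74  76  78  77  84
 142 166 155]
152 [109  99  95  78  78  80  72  18  15  20  15  16  21  20  20  15  22  19
  17  10  17  52  50  35  21  21  15  14  23  21  15  59  77  79  75  81
  93 149 172]
158 [ 91  68  90  77  76  77  71  18  18  20  20  15  19  18  12   4   6   8
   8   5   8   1   0   5  19  16  24  18  18  21  17  59  77  78  79  88
 155 178 179]
164 [ 90  88  90  77  77  77  81  14  16  16  17  15  20  29  28  27  25  24
  25  30  27  23  23  23  27  15  25  1
[... 1318 characters left out ...]
23298645), (0.10949553549289703, 0.13639172911643982), 0.4108275771141052)
[[216.2 167.6]]
[[ 0.492  -0.1054  0.048 ]]
slope [-2.33417806  0.24598395]
24
[[215.2, 139.5], [229.5, 139.5], [244.5, 140.5], [259.2, 141.0], [273.5, 141.0], [287.5, 139.5], [215.8, 154.2], [231.0, 154.8], [244.2, 154.0], [258.2, 154.2], [273.0, 153.0], [288.0, 153.8], [217.2, 167.8], [230.5, 167.5], [243.8, 166.8], [259.0, 168.0], [272.8, 167.8], [286.5, 168.0], [216.5, 182.5], [230.5, 182.5], [244.5, 182.2], [258.8, 181.2], [272.5, 182.5], [286.8, 182.5]]m.py:15: RankWarning: Polyfit may be poorly conditioned
  print(q.round(1)); P=plane(c,q,.048); print(P.round(4)); f=np.polyfit(P[:,1],P[:,0],1); print("slope",f)
```

```bash
cat > m2.py <<'E'
from m import L; from h import *
from scipy.optimize import least_squares
c,im=L("w_rol"); g=cv2.GaussianBlur(cv2.cvtColor(im,cv2.COLOR_BGR2GRAY),(3,3),0).astype(float)
def cr(a,i0,t,up):  # subpixel crossing
    for i in range(len(a)-1):
        if (a[i]-t)*(a[i+1]-t)<=0 and (a[i+1]>a[i])==up: return i0+i+(t-a[i])/(a[i+1]-a[i])
Lp=[(cr(g[y,222:234],222,48,False),y) for y in range(152,189,2)]
Rp=[(cr(g[y,264:282],264,42,True),y) for y in range(152,179,2)]
Tp=[(x,cr(g[140:152,x],140,48,False)) for x in range(232,246)]
Bp=[(x,cr(g[184:197,x],184,48,True)) for x in list(range(231,238))+list(range(266,273))]
for n,p in zip("LRTB",(Lp,Rp,Tp,Bp)):
    p=[q for q in p if None not in q]; P=plane(c,p,.06)
    vx,vy,x0,y0=cv2.fitLine(P[:,:2].astype(np.float32),cv2.DIST_HUBER,0,.001,.001).ravel()
    print(n,len(p),"mid",P.mean(0).round(4),"dir",np.degrees(np.arctan2(vy,vx)).round(1), "pt",(x0,y0))
c,im=L("w_tray")
q=np.array([[215.2,139.5],[229.5,139.5],[244.5,140.5],[259.2,141.0],[273.5,141.0],[287.5,139.5],[215.8,154.2],[231.0,154.8],[244.2,154.0],[258.2,154.2],[273.0,153.0],[288.0,153.8],[217.2,167.8],[230.5,167.5],[243.8,166.8],[259.0,168.0],[272.8,167.8],[286.5,168.0],[216.5,182.5],[230.5,182.5],[244.5,182.2],[258.8,181.2],[272.5,182.5],[286.8,182.5]])
lx=np.repeat([.027,.009,-.009,-.027],6); ly=np.tile(np.linspace(.045,-.045,6),4); lz=np.repeat([.003,.003,0,.008],6)
def proj(p):
    ct,st=np.cos(p[2]),np.sin(p[2])
    W=np.c_[p[0]+ct*lx-st*ly,p[1]+st*lx+ct*ly,p[3]+lz]
    return cv2.projectPoints(W,c["rvec"],c["tvec"],c["camera_matrix"],c["D"])[0].reshape(-1,2)
r=least_squares(lambda p:(proj(p)-q).ravel(),[.5,-.155,0,.048],loss="soft_l1")
print("tray x y yaw h",r.x, "rms",np.sqrt((r.fun**2).mean()), "cov", np.sqrt(np.diag(np.linalg.inv(r.jac.T@r.jac))*.4))
ct,st=np.cos(r.x[2]),np.sin(r.x[2])
for y in (-.045,.045): print("strip",r.x[0]-ct*.027-st*y, r.x[1]-st*.027+ct*y)
E
python3 m2.py | tail -12
```

```text
[[216.2 167.6]]
[[ 0.492  -0.1054  0.048 ]]
slope [-2.33417806  0.24598395]
24
[[215.2, 139.5], [229.5, 139.5], [244.5, 140.5], [259.2, 141.0], [273.5, 141.0], [287.5, 139.5], [215.8, 154.2], [231.0, 154.8], [244.2, 154.0], [258.2, 154.2], [273.0, 153.0], [288.0, 153.8], [217.2, 167.8], [230.5, 167.5], [243.8, 166.8], [259.0, 168.0], [272.8, 167.8], [286.5, 168.0], [216.5, 182.5], [230.5, 182.5], [244.5, 182.2], [258.8, 181.2], [272.5, 182.5], [286.8, 182.5]]
L 19 mid [0.5303 0.1712 0.06  ] dir -11.2 pt (np.float32(0.5290432), np.float32(0.17144357))
R 14 mid [0.5258 0.1159 0.06  ] dir -10.9 pt (np.float32(0.5257959), np.float32(0.11579596))
T 14 mid [0.5553 0.1528 0.06  ] dir 79.3 pt (np.float32(0.5553395), np.float32(0.1531968))
B 14 mid [0.4977 0.149  0.06  ] dir 79.2 pt (np.float32(0.49687105), np.float32(0.14479452))
tray x y yaw h [ 0.50070281 -0.15094356  0.00117539  0.04592753] rms 0.5045726392623372 cov [0.00043564 0.00017809 0.00486899 0.00189255]
strip 0.4737557194305554 -0.19597526019055855
strip 0.473649934058166 -0.10597532236027453m.py:15: RankWarning: Polyfit may be poorly conditioned
  print(q.round(1)); P=plane(c,q,.048); print(P.round(4)); f=np.polyfit(P[:,1],P[:,0],1); print("slope",f)
```

Emit:
arm_command --deltas '[0, 0, 0, 0, 0.003, -0.04, 91.8, 0, 0, 0, 0, 0.003, -0.08, 91.8, 0, 0, 0, 0, 0.003, -0.11, 91.8, 0, 0, 0, 0, 0.003, -0.14, 91.8, 0, 0, 0, 0, 0.003, -0.16, 91.8, 0, 0, 0, 0, 0.003, -0.176, 91.8, 0, 0, 0, 0, 0.003, -0.176, 91.8, 0, 0, 0, 0, 0.003, -0.176, 91.8, 0, 0, 0, 0, 0.003, -0.176, 10, 0, 0, 0, 0, 0.003, -0.176, 10, 0, 0, 0, 0, 0.003, -0.176, 10, 0, 0, 0, 0, 0.003, -0.176, 10, 0, 0, 0, 0, 0.003, -0.176, 10, 0, 0, 0, 0, 0.003, -0.176, 10, 0, 0, 0, 0, 0.003, -0.176, 10, 0, 0, 0, 0, 0.003, -0.176, 10]' --force 50

```text
clock: 4.4
position: [0.5252, 0.1453, 0.0897]
ee_rot: [3.128, -0.29, -0.0]
force: [-0.3, -1.2, -0.3]
width: 0.355
gripper_force: 0.0
```

Emit:
arm_command --deltas '[0, 0, 0, 0, 0, 0, 10, 0, 0, 0, 0, 0, 0, 10, 0, 0, 0, 0, 0, 0, 10, 0, 0, 0, 0, 0, 0, 10, 0, 0, 0, 0, 0, 0, 10]'

```text
clock: 4.9
position: [0.5252, 0.1452, 0.0897]
ee_rot: [3.128, -0.29, -0.0]
force: [0.2, -0.3, -1.0]
width: 0.235
gripper_force: 50.0
```

Emit:
arm_command --deltas '[0, 0, 0, 0, 0, 0.03, 10, 0, 0, 0, 0, 0, 0.06, 10, 0, 0, 0, 0, 0, 0.09, 10, 0, 0, 0, 0, 0, 0.11, 10, 0, 0, 0, 0, 0, 0.11, 10, 0, 0, 0, 0, 0, 0.11, 10, 0, 0, 0, 0, 0, 0.11, 10]'

```text
clock: 5.6
position: [0.5244, 0.145, 0.1983]
ee_rot: [3.127, -0.29, -0.003]
force: [-0.0, -0.0, -2.3]
width: 0.237
gripper_force: 50.0
```

Run:
```python
from h import *
s=sensors.observe(); print(s["position"],s["ee_rot"],s["force"],s["width"],s["joints"])
o=cv2.resize(optics.get_image("side")[180:330,230:380],(600,600)); cv2.imwrite("pics/lift.png",o)
```

```text
[0.52444417 0.14499153 0.1983417 ] [ 3.12723253 -0.28979037 -0.00330695] [-0.03826186 -0.02238186 -2.2840157 ] 0.2370123836087293 [-0.17863399  0.36818621 -0.2494207   1.81466954  0.10739172  0.97417454
 -2.22826418]
```

View pics/lift.png

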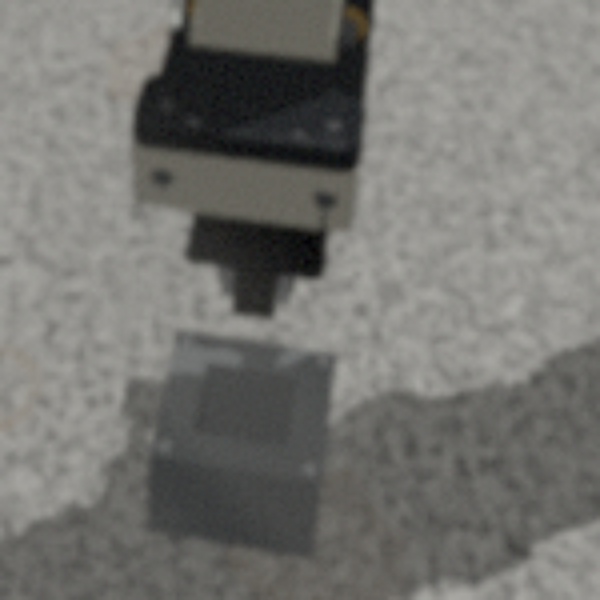

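The roller hangs straight below the gripper, clear of the stand (crop, about (255,290)).

Emit:
arm_command --deltas '[0, 0, 0.03, -0.01, -0.04, 0, 10, 0, 0, 0.07, -0.02, -0.08, 0, 10, 0, 0, 0.118, -0.03, -0.12, 0, 10, 0, 0, 0.118, -0.04, -0.16, 0, 10, 0, 0, 0.118, -0.05, -0.2, 0, 10, 0, 0, 0.118, -0.051, -0.23, -0.01, 10, 0, 0, 0.118, -0.051, -0.249, -0.025, 10, 0, 0, 0.118, -0.051, -0.249, -0.04, 10, 0, 0, 0.118, -0.051, -0.249, -0.045, 10, 0, 0, 0.118, -0.051, -0.249, -0.045, 10, 0, 0, 0.118, -0.051, -0.249, -0.045, 10, 0, 0, 0.118, -0.051, -0.249, -0.045, 10]'

```text
clock: 6.85
position: [0.4748, -0.1031, 0.1553]
ee_rot: [3.142, 0.002, 0.001]
force: [0.6, -0.5, -1.2]
width: 0.24
gripper_force: 50.0
```

Emit:
arm_command --deltas '[0, 0, 0, -0.001, -0.002, -0.005, 10, 0, 0, 0, -0.001, -0.002, -0.009, 10, 0, 0, 0, -0.001, -0.002, -0.012, 10, 0, 0, 0, -0.001, -0.002, -0.012, 10, 0, 0, 0, -0.001, -0.002, -0.012, 10]'

```text
clock: 7.35
position: [0.4733, -0.1056, 0.1427]
ee_rot: [-3.142, -0.001, 0.0]
force: [1.0, -0.3, -2.4]
width: 0.239
gripper_force: 50.0
```

Emit:
arm_command --deltas '[0, 0, 0, 0, 0, -0.001, 10, 0, 0, 0, 0, 0, -0.002, 10, 0, 0, 0, 0, 0, -0.003, 10, 0, 0, 0, 0, 0, -0.003, 10]'

```text
clock: 7.75
position: [0.4732, -0.1057, 0.1396]
ee_rot: [3.142, 0.001, -0.0]
force: [-0.0, 0.1, -1.8]
width: 0.237
gripper_force: 50.0
```

Emit:
arm_command --deltas '[0, 0, 0, 0, 0, -0.001, 10, 0, 0, 0, 0, 0, -0.001, 10, 0, 0, 0, 0, 0, -0.001, 10]'

```text
clock: 8.05
position: [0.4733, -0.1057, 0.1387]
ee_rot: [3.142, 0.001, -0.0]
force: [-0.0, 0.2, -1.6]
width: 0.235
gripper_force: 50.0
```

Emit:
arm_command --deltas '[0, 0, 0, 0, 0, -0.001, 10, 0, 0, 0, 0, 0, -0.002, 10, 0, 0, 0, 0, 0, -0.002, 10]'

```text
clock: 8.35
position: [0.4734, -0.1057, 0.1369]
ee_rot: [3.141, 0.001, 0.0]
force: [-0.5, 0.2, 2.7]
width: 0.241
gripper_force: 50.0
```

Emit:
arm_command --deltas '[0, 0, 0, 0, 0, -0.001, 10, 0, 0, 0, 0, 0, -0.001, 10, 0, 0, 0, 0, 0, -0.001, 10]'

```text
clock: 8.65
position: [0.4734, -0.1057, 0.1358]
ee_rot: [3.142, 0.001, 0.0]
force: [-0.8, -0.4, 3.7]
width: 0.234
gripper_force: 50.0
```

Emit:
arm_command --deltas '[0, 0, 0, 0, 0, -0.001, 10, 0, 0, 0, 0, 0, -0.001, 10, 0, 0, 0, 0, 0, -0.001, 10]'

```text
clock: 8.95
position: [0.4734, -0.1057, 0.1347]
ee_rot: [3.142, 0.001, 0.0]
force: [0.4, 0.4, 2.1]
width: 0.234
gripper_force: 50.0
```

Emit:
arm_command --deltas '[0, 0, 0, 0, 0, -0.0005, 10, 0, 0, 0, 0, 0, -0.001, 10, 0, 0, 0, 0, 0, -0.001, 10]'

```text
clock: 9.25
position: [0.4734, -0.1057, 0.1341]
ee_rot: [3.141, 0.001, 0.0]
force: [-2.4, -0.3, 8.2]
width: 0.24
gripper_force: 50.0
```

Emit:
arm_command --deltas '[0, 0, 0, 0, 0, -0.0005, 10, 0, 0, 0, 0, 0, -0.0005, 10, 0, 0, 0, 0, 0, -0.0005, 10]'

```text
clock: 9.55
position: [0.4735, -0.1057, 0.134]
ee_rot: [3.141, 0.001, 0.001]
force: [-3.3, 0.5, 13.9]
width: 0.237
gripper_force: 50.0
```

Emit:
arm_command --deltas '[0, 0, 0, 0, 0, -0.0005, 10, 0, 0, 0, 0, 0, -0.0005, 10, 0, 0, 0, 0, 0, -0.0005, 10]'

```text
clock: 9.85
position: [0.4736, -0.1057, 0.1338]
ee_rot: [3.141, 0.001, 0.001]
force: [-5.0, 0.6, 18.4]
width: 0.238
gripper_force: 50.0
```

Emit:
arm_command --deltas '[0, 0, 0, 0, 0, 0.001, 10, 0, 0, 0, 0, -0.002, 0.001, 10, 0, 0, 0, 0, -0.004, 0.001, 10, 0, 0, 0, 0, -0.006, 0.001, 10]'

```text
clock: 10.25
position: [0.4735, -0.1104, 0.1341]
ee_rot: [-3.14, -0.002, -0.001]
force: [-2.6, 4.7, 10.0]
width: 0.239
gripper_force: 50.0
```

Emit:
arm_command --deltas '[0, 0, 0, 0, -0.002, 0, 10, 0, 0, 0, 0, -0.004, 0, 10]'

```text
clock: 10.45
position: [0.4735, -0.1153, 0.134]
ee_rot: [-3.141, -0.002, -0.001]
force: [-1.0, 1.7, 6.1]
width: 0.232
gripper_force: 50.0
```

Emit:
arm_command --deltas '[0, 0, 0, 0, -0.002, 0, 10, 0, 0, 0, 0, -0.004, 0, 10]'

```text
clock: 10.65
position: [0.4735, -0.1197, 0.134]
ee_rot: [3.142, 0.001, 0.001]
force: [-1.7, 0.2, 9.1]
width: 0.238
gripper_force: 50.0
```

Emit:
arm_command --deltas '[0, 0, 0, 0, -0.002, 0, 10, 0, 0, 0, 0, -0.004, 0, 10]'

```text
clock: 10.85
position: [0.4735, -0.1238, 0.1341]
ee_rot: [3.142, 0.001, 0.001]
force: [-2.9, 1.6, 10.5]
width: 0.236
gripper_force: 50.0
```

Emit:
arm_command --deltas '[0, 0, 0, 0, -0.002, 0, 10, 0, 0, 0, 0, -0.004, 0, 10, 0, 0, 0, 0, -0.006, 0, 10, 0, 0, 0, 0, -0.008, 0, 10, 0, 0, 0, 0, -0.01, 0, 10, 0, 0, 0, 0, -0.012, 0, 10, 0, 0, 0, 0, -0.014, 0, 10, 0, 0, 0, 0, -0.016, 0, 10, 0, 0, 0, 0, -0.018, 0, 10]'

```text
clock: 11.75
position: [0.4736, -0.1417, 0.1341]
ee_rot: [-3.142, -0.001, -0.001]
force: [-1.2, 3.4, 10.5]
width: 0.238
gripper_force: 50.0
```

Emit:
arm_command --deltas '[0, 0, 0, 0, -0.002, 0, 10, 0, 0, 0, 0, -0.004, 0, 10, 0, 0, 0, 0, -0.006, 0, 10, 0, 0, 0, 0, -0.008, 0, 10, 0, 0, 0, 0, -0.01, 0, 10, 0, 0, 0, 0, -0.012, 0, 10, 0, 0, 0, 0, -0.014, 0, 10, 0, 0, 0, 0, -0.016, 0, 10, 0, 0, 0, 0, -0.018, 0, 10]'

```text
clock: 12.65
position: [0.4736, -0.1599, 0.1341]
ee_rot: [3.141, 0.001, 0.001]
force: [-0.8, 1.6, 9.4]
width: 0.239
gripper_force: 50.0
```

Emit:
arm_command --deltas '[0, 0, 0, 0, -0.002, 0, 10, 0, 0, 0, 0, -0.004, 0, 10, 0, 0, 0, 0, -0.006, 0, 10, 0, 0, 0, 0, -0.008, 0, 10, 0, 0, 0, 0, -0.01, 0, 10, 0, 0, 0, 0, -0.012, 0, 10, 0, 0, 0, 0, -0.014, 0, 10, 0, 0, 0, 0, -0.016, 0, 10, 0, 0, 0, 0, -0.018, 0, 10]'

```text
clock: 13.55
position: [0.4736, -0.1778, 0.1341]
ee_rot: [3.142, 0.001, 0.001]
force: [-1.5, 3.4, 9.2]
width: 0.238
gripper_force: 50.0
```

Emit:
arm_command --deltas '[0, 0, 0, 0, -0.002, 0, 10, 0, 0, 0, 0, -0.004, 0, 10, 0, 0, 0, 0, -0.006, 0, 10, 0, 0, 0, 0, -0.008, 0, 10, 0, 0, 0, 0, -0.01, 0, 10, 0, 0, 0, 0, -0.012, 0, 10, 0, 0, 0, 0, -0.014, 0, 10, 0, 0, 0, 0, -0.016, 0, 10, 0, 0, 0, 0, -0.018, 0, 10, 0, 0, 0, 0, -0.019, 0, 10, 0, 0, 0, 0, -0.019, 0, 10]'

```text
clock: 14.65
position: [0.4736, -0.1972, 0.1341]
ee_rot: [3.141, 0.0, 0.001]
force: [-0.5, -0.2, 8.1]
width: 0.238
gripper_force: 50.0
```

Emit:
arm_command --deltas '[0, 0, 0, 0, 0, -0.0003, 10, 0, 0, 0, 0, 0.003, -0.0003, 10, 0, 0, 0, 0, 0.006, -0.0003, 10, 0, 0, 0, 0, 0.009, -0.0003, 10, 0, 0, 0, 0, 0.012, -0.0003, 10, 0, 0, 0, 0, 0.015, -0.0003, 10, 0, 0, 0, 0, 0.018, -0.0003, 10, 0, 0, 0, 0, 0.021, -0.0003, 10, 0, 0, 0, 0, 0.024, -0.0003, 10, 0, 0, 0, 0, 0.027, -0.0003, 10, 0, 0, 0, 0, 0.03, -0.0003, 10, 0, 0, 0, 0, 0.033, -0.0003, 10, 0, 0, 0, 0, 0.036, -0.0003, 10, 0, 0, 0, 0, 0.039, -0.0003, 10, 0, 0, 0, 0, 0.042, -0.0003, 10, 0, 0, 0, 0, 0.045, -0.0003, 10]'

```text
clock: 16.25
position: [0.4737, -0.152, 0.1339]
ee_rot: [3.141, 0.0, 0.002]
force: [-0.2, 0.3, 7.9]
width: 0.239
gripper_force: 50.0
```

Emit:
arm_command --deltas '[0, 0, 0, 0, 0.003, 0, 10, 0, 0, 0, 0, 0.006, 0, 10, 0, 0, 0, 0, 0.009, 0, 10, 0, 0, 0, 0, 0.012, 0, 10, 0, 0, 0, 0, 0.015, 0, 10, 0, 0, 0, 0, 0.018, 0, 10, 0, 0, 0, 0, 0.021, 0, 10, 0, 0, 0, 0, 0.024, 0, 10, 0, 0, 0, 0, 0.027, 0, 10, 0, 0, 0, 0, 0.03, 0, 10, 0, 0, 0, 0, 0.033, 0, 10, 0, 0, 0, 0, 0.036, 0, 10, 0, 0, 0, 0, 0.039, 0, 10, 0, 0, 0, 0, 0.042, 0, 10, 0, 0, 0, 0, 0.045, 0, 10, 0, 0, 0, 0, 0.045, 0, 10]'

```text
clock: 17.85
position: [0.4738, -0.1066, 0.134]
ee_rot: [3.141, 0.001, 0.002]
force: [-1.7, 0.6, 9.9]
width: 0.235
gripper_force: 50.0
```

Emit:
arm_command --deltas '[0, 0, 0, 0, 0, 0.02, 10, 0, 0, 0, 0, 0, 0.045, 10, 0, 0, 0, 0, 0, 0.066, 10, 0, 0, 0, 0.01, 0.04, 0.066, 10, 0, 0, -0.06, 0.02, 0.08, 0.066, 10, 0, 0, -0.118, 0.03, 0.12, 0.066, 10, 0, 0, -0.118, 0.04, 0.16, 0.066, 10, 0, 0, -0.118, 0.045, 0.2, 0.066, 10, 0, 0, -0.118, 0.051, 0.235, 0.066, 10, 0, 0, -0.118, 0.0515, 0.2515, 0.066, 10, 0, 0, -0.118, 0.0515, 0.2515, 0.066, 10, 0, 0, -0.118, 0.0515, 0.2515, 0.066, 10, 0, 0, -0.118, 0.0515, 0.2515, 0.066, 10, 0, 0, -0.118, 0.0515, 0.2515, 0.066, 10]'

```text
clock: 19.25
position: [0.5248, 0.1432, 0.1993]
ee_rot: [3.127, -0.293, -0.0]
force: [-0.5, 0.3, -0.7]
width: 0.239
gripper_force: 50.0
```

Run:
```python
from h import *
s=sensors.observe(); print(s["position"],s["ee_rot"],s["force"],s["width"],s["joints"])
i=optics.get_image("side")
a=cv2.resize(i[165:225,265:325],(400,400),interpolation=cv2.INTER_CUBIC); b=cv2.resize(i[200:320,240:360],(400,400)); cv2.imwrite("pics/after.png",np.hstack([a,b]))
```

```text
[0.52482539 0.14324173 0.19928925] [ 3.12711260e+00 -2.93254256e-01 -3.35396187e-04] [-0.52252682  0.28810306 -0.72466778] 0.2394709774506466 [-0.17090868  0.36665555 -0.25560624  1.8148867   0.11045511  0.97436868
 -2.23025826]
```

View pics/after.png

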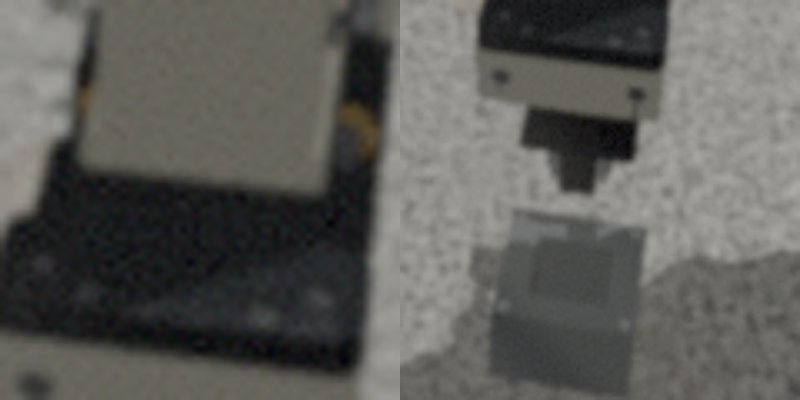

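The roller is held upright above the stand hole, which is at (570,270) in the picture. I'll lower it in.

Emit:
arm_command --deltas '[0, 0, 0, 0.0005, 0.0015, -0.03, 10, 0, 0, 0, 0.0005, 0.0015, -0.05, 10, 0, 0, 0, 0.0005, 0.0015, -0.065, 10, 0, 0, 0, 0.0005, 0.0015, -0.08, 10, 0, 0, 0, 0.0005, 0.0015, -0.09, 10, 0, 0, 0, 0.0005, 0.0015, -0.1, 10, 0, 0, 0, 0.0005, 0.0015, -0.106, 10, 0, 0, 0, 0.0005, 0.0015, -0.107, 10, 0, 0, 0, 0.0005, 0.0015, -0.107, 10]'

```text
clock: 20.2
position: [0.5254, 0.1464, 0.0926]
ee_rot: [-3.128, 0.29, -0.0]
force: [0.3, 0.3, -1.2]
width: 0.239
gripper_force: 50.0
```

Emit:
arm_command --deltas '[0, 0, 0, 0, 0, -0.001, 10, 0, 0, 0, 0, 0, -0.002, 10, 0, 0, 0, 0, 0, -0.002, 10]'

```text
clock: 20.5
position: [0.5254, 0.1463, 0.0906]
ee_rot: [-3.128, 0.29, -0.0]
force: [0.2, 0.1, -1.4]
width: 0.241
gripper_force: 50.0
```

Emit:
arm_command --deltas '[0, 0, 0, 0, -0.001, -0.0005, 10, 0, 0, 0, 0, -0.001, -0.0005, 10, 0, 0, 0, 0, -0.001, -0.001, 10, 0, 0, 0, 0, -0.001, -0.001, 10]'

```text
clock: 20.9
position: [0.5254, 0.1452, 0.0897]
ee_rot: [3.128, -0.29, 0.0]
force: [-1.5, -1.2, 3.1]
width: 0.238
gripper_force: 50.0
```

Emit:
arm_command --deltas '[0, 0, 0, 0, 0, 0, 30, 0, 0, 0, 0, 0, 0, 50, 0, 0, 0, 0, 0, 0, 91.8, 0, 0, 0, 0, 0, 0, 91.8, 0, 0, 0, 0, 0, 0, 91.8, 0, 0, 0, 0, 0, 0, 91.8, 0, 0, 0, 0, 0, 0, 91.8, 0, 0, 0, 0, 0, 0, 91.8]'

```text
clock: 21.7
position: [0.5253, 0.1453, 0.0895]
ee_rot: [3.128, -0.29, 0.0]
force: [0.3, -0.3, 0.1]
width: 0.886
gripper_force: 0.0
```

Emit:
arm_command --deltas '[0, 0, 0, 0, 0, 0.02, 91.8, 0, 0, 0, 0, 0, 0.05, 91.8, 0, 0, 0, 0, 0, 0.09, 91.8, 0, 0, 0, 0, 0, 0.13, 91.8, 0, 0, 0, 0, 0, 0.176, 91.8, 0, 0, 0, 0, 0, 0.176, 91.8, 0, 0, 0, 0, 0, 0.176, 91.8, 0, 0, 0, 0, 0, 0.176, 91.8]'

```text
clock: 22.5
position: [0.5246, 0.145, 0.2643]
ee_rot: [3.127, -0.29, -0.003]
force: [-0.3, 0.3, -0.7]
width: 0.997
gripper_force: 0.0
```

Run:
```python
from h import *
s=sensors.observe(); print(s["clock"],s["position"],s["width"],s["force"])
i=optics.get_image("side"); w=optics.get_image("wrist")
a=cv2.resize(i[165:225,265:325],(400,400),interpolation=cv2.INTER_CUBIC); b=cv2.resize(w[80:240,172:332],(400,400)); cv2.imwrite("pics/end.png",np.hstack([a,b]))
```

```text
22.5 [0.52463392 0.14497257 0.26433936] 0.9967431465531162 [-0.26147024  0.30211703 -0.72868825]
```

View pics/end.png

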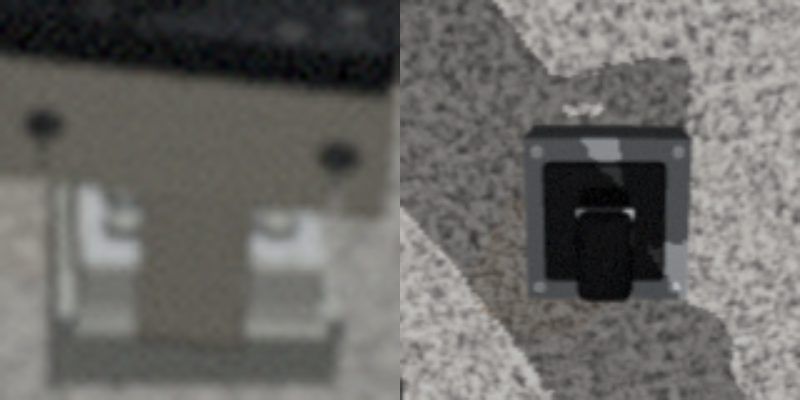

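The roller sits squarely in its stand (right half, (605,215)), the gripper is clear, and the force trace showed all six caps level at the hard stop. I'm handing in.

```bash
python3 -c "
from cell import arm
print(arm.sign_off())"
```

```text
the job is handed in; nothing more can be done
None
```

I handed the job in at about 22.6 s; no verdict came back. I rolled the strip end to end and back at roughly 8–13 N (about 21 N during the first press). Wheel height stayed level at the hard stop along the strip, so all six caps should be home, though I had no clear final picture of them. The roller is upright in its stand and released, and the arm went nowhere near the timer, beaker or petri dish.

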